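Set the wax-fume extractor to speed five and start it

ROBOT

A 6-joint arm with a two-finger parallel gripper is mounted at the origin on the work surface. World frame = base frame: x ahead of the robot, y to its left, z up, the work surface at z = 0. Lengths are in mm, angles in rad, forces in N, time in s.
With the tool pointing down it reaches from about 275 to 1000 mm from the base axis. Payload 8.4 kg.
Tool frame: the origin (TCP) lies where the fingers leave the gripper's body, on its centre line; the fingertips stand 73 mm ahead of it and the grasp point (between the pads) lies 54 mm ahead of it (grip_point_offset is the distance from the TCP to the grasp point, in mm); z points along the fingers, y is the direction in which the jaws open and shut (so a half turn about z gives the same grasp; the last joint's range is limited). The gripper opens to 85 mm and grips with 20 to 120 N. Pads are 22 mm wide; open, the fingers measure 114 mm over their backs; the gripper's body (76 mm by 85 mm) begins 54 mm behind the grasp point. The pads swing forward as they close: fully open they stand 13 mm farther back than shut.
Start: joints at [-1.316, 0.353, 1.633, -0, 1.155, -0.002], TCP at [158.74, -604.508, 303.881] pointing down, gripper open.
Joint ranges: [-2.63, 2.63], [-0.92, 2.1], [0.06, 2.66], [-1.3, 4.44], [0, 2.69], [-3.02, 3.02]. Speed limits (rad/s): [2.22, 2.22, 2.79, 3.14, 3.14, 3.14].

INTERFACE

Orientations are given as [roll, pitch, yaw] about the fixed x, y, z axes, in that order (R = Rz(yaw) Ry(pitch) Rx(roll)).
In Python, from rig import sense, grab_frame, sign_off, grip_point_offset gives the robot as it stands. The module is installed in compiled form; this text tells all that it offers.
- The arm moves only by the tool drive_tool, never from a script. Its argument "targets" is one flat list of numbers, 7 for each row, row after row: the shift along the tool's x, y, z in m, then the turn, a rotation vector about the tool's x, y, z in rad, then the opening, from 0 (shut) to 1 (fully open). In form: [tx, ty, tz, wx, wy, wz, grip, tx, ty, tz, wx, wy, wz, grip, ...]. A call has 1 to 12 rows; each row is the pose to reach, as a shift and turn from the pose commanded when the call began, along the tool's axes at that moment; what a row does not reach only later rows make up. A row lasts 1/12 s, in which the tool goes at most 41.7 mm and 7.16 degrees, less where a joint would pass 70% of its speed; a pose out of reach is approached as far as the arm can. A call with a gripper value outside its range is refused whole. The fingers move at their own pace and stop on an object; "force" is the grip in N (left out, the last holds). Time passes only in rows, so rows that repeat a pose let the fingers close. It gives the time, the measured TCP pose, the force and the opening at its end, in the units of the state.
- sense(): the state, without advancing time (a new reading comes with each control period).
- grab_frame(name): name is "side" or "top"; returns a dict with "color" (384x512x3 uint8, blue, green, red), "vertical_fov" (degrees; the focal length in pixels is half the picture's height over the tangent of half this angle, whatever the lens; pixels are square), "cx", "cy" (the principal point, pixels), "world_from_camera" (4x4, takes a point from camera to world coordinates). Camera axes: x right, y down, z forward; pixel columns grow to the right and rows downward; lengths in mm; the calibration is good to about 2 mm. A picture is of the moment at which its call begins. There is no depth.
- sign_off(): hands the job in, once; it reports no verdict.
The state is a dict: "clock": time; "qpos": joint angles; "qvel": joint speeds; "joint_efforts": joint torques, N m; "eef_pos": TCP position; "tcp_rot": TCP orientation; "contact_force": force on the tool from outside, world axes, zero at the start; "wrist_torque": the same for the moment, N m; "opening": opening from 0.0 (shut) to 1.0 (fully open).
Only numpy, scipy, OpenCV 4.12 (cv2) and the standard library are available. Lean on these libraries where they do the work, as an engineer would, in place of code of your own. Each camera call takes 0.05 s, during which the arm holds its last target. There are 200 camera calls.

TASK

Before waxing, set the fume extractor's rotary selector to speed five by pushing its upright bar round clockwise with the outside of the fingertips, counting the clicks: the stop at the big mark is off, each click is one speed, so the bar ends at the fifth small mark. Only once it rests there, push the round start button fully down with a fingertip and let it come up again. Nothing is to be pinched or lifted and the push on the selector stays light; leave the wax block, file, bevel guide and thermometer where they lie.

Things in the scene. Friction and masses are not known exactly. Their poses are not given: they have to be found in the camera images.
- console: grey control console fixed on the bench, 220 x 340 x 70 mm (its x, y, z), flat top at 70 mm above the bench; origin at the centre of its underside, x away from the robot, y to the left, z up at yaw 0 (the whole console is turned by up to 0.35 rad)
- selector_axis (a point): point on the console top on the selector's vertical axis, 65 mm to the console's +y of its centre. The selector is a black disc 100 mm across, 12 mm high. Printed black bars on the console, from 61 mm radius outwards, mark its seven places: off 24 x 10 mm, the others 13 x 4 mm
- selector (a joint): selector angle in rad, growing clockwise seen from above: 0 = off (a stop), a detent every 0.698 rad (40 deg), speeds 1 to 6 at 0.698 to 4.189 (other stop); speed five = 3.491. Starts at rest in off, 1, 2 or 3. About 0.1 N m (2.5 N at 40 mm radius) carries it over the crest half-way between detents; past it, it snaps on by itself, away from the finger, and stays
- selector_bar (a point): mid-height of the selector's one upright steel bar (the pointer), 40 mm from the axis. The bar is 12 mm thick, radial, from 8 to 54 mm from the axis and 12 to 42 mm above the console top. In the console frame it points at 120 deg minus the joint value (from +x towards +y): off is back left towards the robot, speed 3 straight away
- start_top (a point): centre of the top face of the start button, a round steel push button 36 mm across on the console's top, 170 mm to the right of the selector, pressed straight down
- start (a joint): start button travel in m: 0 up, 0.006 fully down (5 N, spring return)
- wax_block: blue wax block 45 x 80 x 26 mm lying on the console top beyond the button; origin at the centre of its underside; leave alone
- edge_file: flat steel file 200 x 20 x 5 mm (long along its x) lying on the bench left of the console; origin under its centre; leave alone
- bevel_guide: green plastic L-shaped guide 75 x 35 x 38 mm lying on the bench right of the console; origin under its centre; leave alone
- thermometer: chrome dial thermometer lying on the bench right of the console: round head 40 mm across, 12 mm thick, with a 110 mm stem along its x; origin under the head; leave alone

How it is judged (in metres and radians):
On the way, in this order (a step that is already met when the one before it is completed fails the run):
1. the selector rests at speed five (value of joint selector between 3.34 and 3.64 rad), for 0.4 s.
2. the start button is pushed fully down (value of joint start above 0.0045 m), for 0.05 s.
At the end, for the whole second after the job is handed in: The selector rests within 0.15 rad of speed five (3.491 rad), the start button is up again (less than 1.5 mm down), and the wax block, file, bevel guide and thermometer lie within 12 mm of where they were (all of step 1 and velocity of joint selector between -0.05 and 0.05 rad/s and value of joint start below 0.0015 m and distance of each of wax_block, edge_file, bevel_guide, thermometer from where it was at the start of the episode below 0.012 m); the robot touches nothing.
It fails at once if the start button is pressed while the selector is not at speed five (value of joint start above 0.003 m and (value of joint selector below 3.29 rad or value of joint selector above 3.69 rad)).
It fails at once if the selector is pinched or forced: more than 25 N on it (contact force between the fingers and selector above 25 N).
It fails at once if a bystander is knocked away or lifted (distance of any of wax_block, edge_file, bevel_guide, thermometer from where it was at the start of the episode above 0.02 m).
It also fails if it takes over 72 s, if anything falls off the work surface, if the arm or the gripper's body presses on something with over 40 N, if the wrist force passes 120 N, or if a joint passes its speed limit or range.

## Working session

There is one attempt and no reset: what is moved stays moved. The work goes in short steps, Python scripts to look and compute and a tool call to move; the robot and the scene stay as the last step left them, time stands still between calls to the robot, and variables do not carry over. Pictures are saved under pics/ and viewed, about 8 in all and at most 12, crops included, and the job is handed in when it is done.

Besides the shell and the picture viewer there is one more tool, called after "Call:" as a command line: name --argument value ..., lists and objects as JSON in quotes. drive_tool: Moves the arm, as the interface text tells. Its arguments: {"type":"object","properties":{"targets":{"type":"array"},"force":{"type":"number"}},"required":["targets"]}

```bash
mkdir -p pics; python3 - <<'E'
from rig import *
import cv2, numpy as np
s=sense(); print(s); print(grip_point_offset)
for n in("top","side"):
    f=grab_frame(n); cv2.imwrite(f"pics/{n}0.png",f["color"]); print(n,f["vertical_fov"],f["cx"],f["cy"],np.round(f["world_from_camera"],3).tolist())
E
```

```text
{'clock': 0.0, 'qpos': array([-1.31640927e+00,  3.53645913e-01,  1.63412239e+00, -2.41311593e-05,
        1.15518251e+00, -2.38216819e-03]), 'qvel': array([ 2.98395848e-05, -4.48591937e-04, -4.18336188e-04, -1.80857496e-03,
        2.59791895e-04,  3.87960750e-05]), 'joint_efforts': array([-3.29085546e-03, -6.05262423e+01, -3.42065084e+01,  3.66061920e-05,
        9.29304137e-03,  4.83028188e-06]), 'eef_pos': array([ 158.63643678, -604.1556392 ,  303.16802501]), 'tcp_rot': array([-3.14023445e+00,  1.88281678e-05,  2.56778995e-01]), 'contact_force': array([ 0.69668545, -0.55487941, -0.24647902]), 'wrist_torque': array([0.03092734, 0.02576172, 0.06091171]), 'opening': 0.9997243535264677}
53.900000000000006
top 48.60715048388528 251.31292639927932 184.8615708706972 [[0.025, -0.988, 0.151, 400.808], [-0.999, -0.028, -0.02, 47.306], [0.024, -0.15, -0.988, 1121.532], [0.0, 0.0, 0.0, 1.0]]
side 44.38124608750964 254.13675173014744 190.03436834764122 [[0.916, -0.303, 0.261, 319.863], [-0.4, -0.664, 0.632, -606.885], [-0.018, -0.684, -0.729, 805.07], [0.0, 0.0, 0.0, 1.0]]
```

View pics/top0.png

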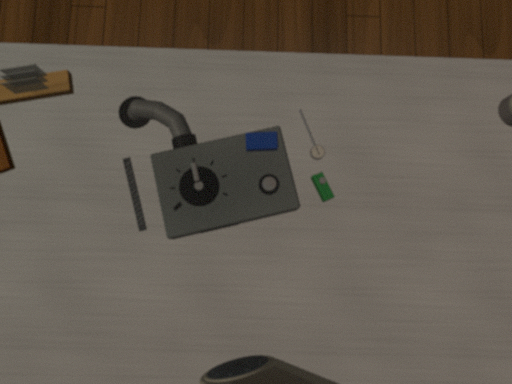

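View pics/side0.png

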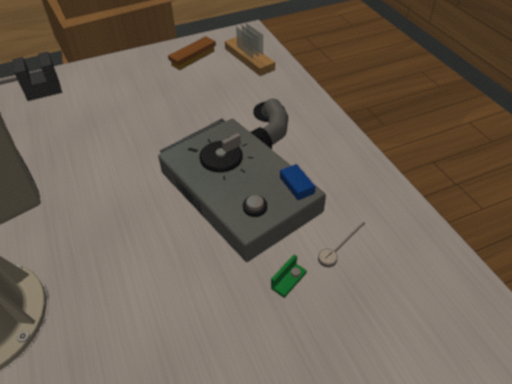

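```bash
cat > h.py <<'E'
import numpy as np, cv2
from rig import *
def ray(f,uv):
    fl=192/np.tan(np.radians(f["vertical_fov"])/2); T=np.array(f["world_from_camera"])
    d=T[:3,:3]@np.array([(uv[0]-f["cx"])/fl,(uv[1]-f["cy"])/fl,1]); return T[:3,3],d
def onz(f,uv,z):
    o,d=ray(f,uv); return o+d*(z-o[2])/d[2]
def proj(f,p):
    fl=192/np.tan(np.radians(f["vertical_fov"])/2); T=np.array(f["world_from_camera"])
    c=T[:3,:3].T@(np.array(p)-T[:3,3]); return np.array([fl*c[0]/c[2]+f["cx"],fl*c[1]/c[2]+f["cy"]])
E
python3 - <<'E'
from h import *
for n,(x0,y0,x1,y1) in {"top":(145,120,305,240),"side":(150,110,330,255)}.items():
    f=grab_frame(n); im=f["color"]; g=im.max(2).astype(int); c=im[y0:y1,x0:x1]
    cv2.imwrite(f"pics/{n}_crop.png",cv2.convertScaleAbs(cv2.resize(c,None,fx=4,fy=4,interpolation=cv2.INTER_CUBIC),alpha=1.5))
    m=np.uint8(cv2.GaussianBlur(im,(3,3),0).max(2)<38)*255
    mm=np.zeros_like(m); mm[y0:y1,x0:x1]=m[y0:y1,x0:x1]
    for k in cv2.findContours(mm,cv2.RETR_EXTERNAL,cv2.CHAIN_APPROX_NONE)[0]:
        if len(k)>5:
            M=cv2.moments(k); e=cv2.fitEllipse(k); print(n,"dark",cv2.contourArea(k),np.round(e[0],1),np.round(e[1],1),round(e[2]), onz(f,e[0],82 if cv2.contourArea(k)>300 else 70).round(1))
E
```

```text
top dark 12.0 [177.4 205.6] [2.4 8.4] 54 [504.2 207.7  70. ]
top dark 42.0 [268.6 183.7] [17.9 18.4] 12 [565.6 -17.   70. ]
top dark 950.5 [199.2 186.7] [36.  38.5] 72 [551.2 154.7  82. ]
top dark 193.5 [184.1 140.2] [11.1 23.9] 75 [670.7 199.2  70. ]
top dark 2.0 [145.7 120.7] [1.7 3. ] 45 [718.8 299.2  70. ]
side dark 91.0 [254.6 205.8] [18.6 21.1] 84 [566.3 -11.4  70. ]
side dark 121.0 [188.3 195. ] [ 4.4 37.2] 138 [449.9  75.1  70. ]
side dark 708.0 [220.3 157.6] [27.5 40.5] 89 [549.5 143.5  82. ]
side dark 155.5 [263.2 136.2] [ 9.6 23.3] 131 [673.8 183.5  70. ]
side dark 64.0 [260.4 115. ] [ 6.4 14.9] 127 [701.2 260.9  70. ]
```

View pics/top_crop.png

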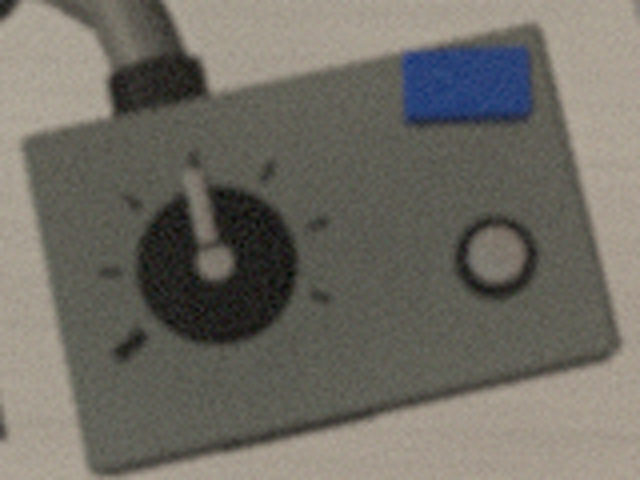

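View pics/side_crop.png

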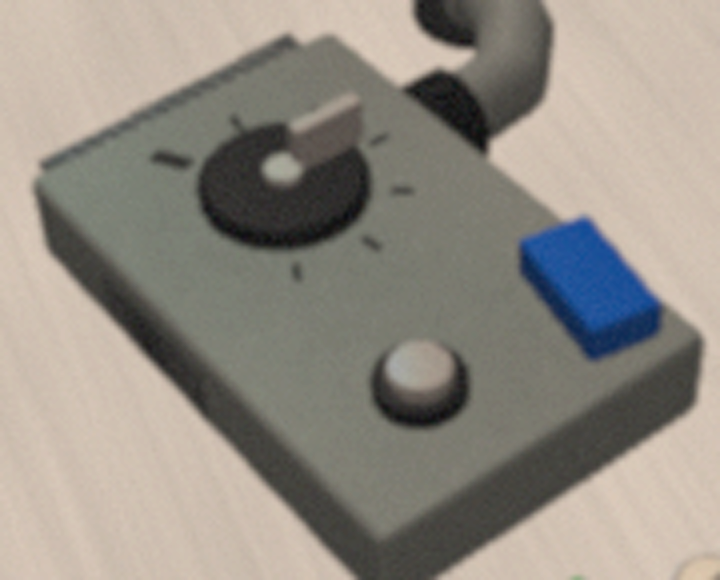

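```bash
python3 - <<'E'
from h import *
F={n:grab_frame(n) for n in("top","side")}
C={"top":[(151.2,155),(280,126.2),(299.5,206.2),(168.7,237)],"side":[(233,119.5),(325.5,195.7),(244.5,245.0),(160,156.2)]}
P={}
for n in C:
    p=np.array([onz(F[n],c,70)[:2] for c in C[n]]); P[n]=p
    print(n,p.round(1).tolist(),"centre",p.mean(0).round(1),"sides",np.linalg.norm(p-np.roll(p,-1,0),axis=1).round(1),
     "yaw",[round(float(np.arctan2(*(v:=a)[::-1])),3) for a in (p[0]-p[3],p[1]-p[2])],[round(float(np.arctan2(-v[0],v[1])),3) for v in (p[0]-p[1],p[3]-p[2])])
for n,uvs in {"top":{"off":(177.4,205.6),"1":(145+110/4,120+271/4),"2":(145+132/4,120+202/4),"3":(145+194/4,120+158/4),"4":(145+267/4,120+171/4),"5":(145+317/4,120+224/4),"6":(145+320/4,120+296/4),"hub":(145+215/4,120+263/4),"tip":(145+195/4,120+170/4),"btn":(145+497/4,120+257/4)},
  "side":{"off":(150+170/4,110+159/4),"1":(150+237/4,110+125/4),"3":(150+379/4,110+139/4),"4":(150+401/4,110+190/4),"5":(150+371/4,110+243/4),"6":(150+296/4,110+272/4),"btnTop":(150+418/4,110+365/4),"btnring":(150+420/4,110+384/4)}}.items():
    for k,u in uvs.items(): print(n,k,[onz(F[n],u,z)[:2].round(1).tolist() for z in (70,82,90)])
# best-fit selector centre from marks: circle fit
E
```

```text
top [[630.0, 279.8], [715.2, -43.5], [511.0, -95.2], [426.6, 224.9]] centre [570.7  91.5] sides [334.3 210.7 331.  210.7] yaw [0.263, 0.248] [0.258, 0.258]
side [[631.7, 273.2], [713.7, -47.3], [508.2, -95.4], [428.3, 218.6]] centre [570.5  87.3] sides [330.8 211.1 323.9 210.6] yaw [0.262, 0.23] [0.251, 0.249]
top off [[504.2, 207.7], [503.0, 205.8], [502.2, 204.6]]
top 1 [[548.4, 222.1], [546.7, 220.1], [545.6, 218.8]]
top 2 [[592.4, 210.7], [590.2, 208.8], [588.8, 207.6]]
top 3 [[621.7, 173.3], [619.2, 171.8], [617.5, 170.9]]
top 4 [[614.7, 127.1], [612.3, 126.2], [610.6, 125.6]]
top 5 [[581.8, 94.5], [579.7, 94.0], [578.4, 93.6]]
top 6 [[536.4, 91.1], [534.8, 90.6], [533.8, 90.3]]
top hub [[555.3, 157.2], [553.5, 155.9], [552.4, 155.1]]
top tip [[614.0, 172.3], [611.6, 170.9], [609.9, 169.9]]
top btn [[564.1, -18.7], [562.2, -18.0], [561.0, -17.5]]
side off [[503.8, 208.3], [500.8, 195.0], [498.8, 186.1]]
side 1 [[549.7, 220.3], [545.9, 206.8], [543.4, 197.8]]
side 3 [[621.6, 173.4], [616.7, 160.6], [613.4, 152.1]]
side 4 [[616.0, 127.5], [611.2, 115.5], [607.9, 107.5]]
side 5 [[583.7, 94.7], [579.4, 83.3], [576.5, 75.7]]
side 6 [[537.5, 90.9], [533.9, 79.6], [531.6, 72.0]]
side btnTop [[571.1, 0.4], [567.0, -9.5], [564.2, -16.1]]
side btnring [[566.7, -12.1], [562.7, -21.9], [560.0, -28.3]]
```

```bash
python3 - <<'E'
from h import *
from scipy.optimize import least_squares
m={0:(504,208),1:(549,221.2),2:(592.4,210.7),3:(621.7,173.4),4:(615.3,127.3),5:(582.7,94.6),6:(537,91)}
def pred(q):
    return {k:np.array(q[:2])+(73 if k==0 else 67.5)*np.array([np.cos(a:=q[2]+np.radians(120-40*k)),np.sin(a)]) for k in m}
r=least_squares(lambda q:np.concatenate([pred(q)[k]-m[k] for k in m]),[555,155,.25]); print(r.x.round(3),r.fun.round(1))
x,y,w=r.x; R=np.array([[np.cos(w),-np.sin(w)],[np.sin(w),np.cos(w)]])
print("btn exp",(r.x[:2]+R@[0,-170]).round(1))
# button: triangulate top centre from two views
F={n:grab_frame(n) for n in("top","side")}
uv={"top":(269.3,184.2),"side":(254.5,201.2)}
o1,d1=ray(F["top"],uv["top"]);o2,d2=ray(F["side"],uv["side"])
t=np.linalg.lstsq(np.c_[d1,-d2],o2-o1,rcond=None)[0]; print("btn",(o1+t[0]*d1).round(1),(o2+t[1]*d2).round(1))
print(sense()["clock"])
E
```

```text
[5.5476e+02 1.5570e+02 2.5800e-01] [-0.7 -0.5  0.1  1.8  1.3  0.2 -1.7 -0.5  0.5 -0.3  0.4 -0.2  0.1 -0.4]
btn exp [598.2  -8.7]
btn [560.8 -17.5  92. ] [563.5 -18.   92.5]
0.4
```

Call:
drive_tool --targets '[0.01, -0.011, 0, 0, 0, 0, 0, 0.03, -0.033, 0, 0, 0, 0, 0, 0.055, -0.06, 0, 0, 0, 0, 0, 0.08, -0.088, 0, 0, 0, 0, 0, 0.105, -0.115, 0, 0, 0, 0, 0, 0.13, -0.143, 0, 0, 0, 0, 0, 0.155, -0.17, 0, 0, 0, 0, 0, 0.18, -0.198, 0, 0, 0, 0, 0, 0.205, -0.225, 0, 0, 0, 0, 0, 0.23, -0.252, 0, 0, 0, 0, 0, 0.255, -0.28, 0, 0, 0, 0, 0, 0.28, -0.307, 0, 0, 0, 0, 0]' --force 20

```text
clock: 1.4
eef_pos: [351.6, -234.1, 304.0]
tcp_rot: [3.141, -0.0, 0.257]
contact_force: [0.3, -1.4, 0.1]
opening: 0.005
```

Call:
drive_tool --targets '[0.025, -0.027, 0, 0, 0, 0, 0, 0.05, -0.055, 0, 0, 0, 0, 0, 0.075, -0.082, 0, 0, 0, 0, 0, 0.1, -0.11, 0, 0, 0, 0, 0, 0.125, -0.137, 0, 0, 0, 0, 0, 0.15, -0.165, 0, 0, 0, 0, 0, 0.175, -0.192, 0, 0, 0, 0, 0, 0.2, -0.22, 0, 0, 0, 0, 0, 0.225, -0.247, 0, 0, 0, 0, 0, 0.25, -0.275, 0, 0, 0, 0, 0, 0.265, -0.292, 0, 0, 0, 0, 0, 0.27, -0.3, 0, 0, 0, 0, 0]'

```text
clock: 2.4
eef_pos: [537.2, 125.5, 303.9]
tcp_rot: [-3.141, -0.001, 0.259]
contact_force: [-0.2, -0.7, 0.1]
opening: -0.001
```

Call:
drive_tool --targets '[0.016, -0.017, 0, 0, 0, 0, 0, 0.032, -0.034, 0, 0, 0, 0, 0, 0.048, -0.051, 0, 0, 0, 0, 0, 0.06, -0.063, 0, 0, 0, 0, 0, 0.064, -0.068, 0.01, 0, 0, 0, 0, 0.064, -0.068, 0.025, 0, 0, 0, 0, 0.064, -0.068, 0.045, 0, 0, 0, 0, 0.064, -0.068, 0.065, 0, 0, 0, 0, 0.064, -0.068, 0.08, 0, 0, 0, 0, 0.064, -0.068, 0.085, 0, 0, 0, 0, 0.064, -0.068, 0.085, 0, 0, 0, 0, 0.064, -0.068, 0.085, 0, 0, 0, 0]'

```text
clock: 3.4
eef_pos: [580.9, 203.8, 219.1]
tcp_rot: [3.141, 0.0, 0.256]
contact_force: [0.6, 0.1, -0.3]
opening: -0.001
```

```bash
cat >> h.py <<'E'
def pic(n,name,box,s=4):
    f=grab_frame(n); x0,y0,x1,y1=box
    cv2.imwrite(f"pics/{name}.png",cv2.convertScaleAbs(cv2.resize(f["color"][y0:y1,x0:x1],None,fx=s,fy=s,interpolation=cv2.INTER_CUBIC),alpha=1.5)); return f
E
python3 - <<'E'
from h import *
f=pic("side","side_a",(120,60,310,200)); s=sense(); print(s["eef_pos"],s["tcp_rot"],s["contact_force"])
tip=s["eef_pos"]-[0,0,73]; print("tip px",proj(f,tip),(proj(f,tip)-[120,60])*4)
E
```

```text
[581.35366003 204.08090333 219.68996347] [-3.14158879e+00 -9.10088874e-04  2.56532809e-01] [-0.15439166  0.77778118  0.4717803 ]
tip px [221.9280465  115.84660977] [407.71218599 223.38643907]
```

View pics/side_a.png

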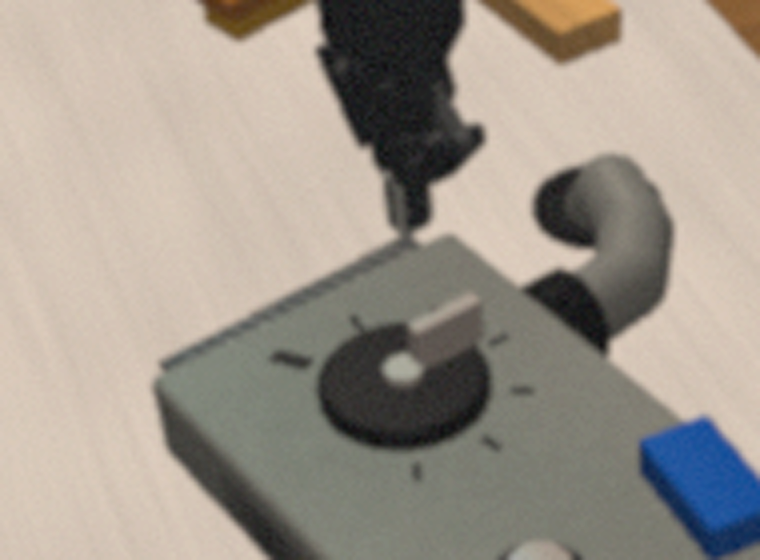

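Call:
drive_tool --targets '[0, 0, 0.01, 0, 0, 0, 0, 0, 0, 0.025, 0, 0, 0, 0, 0, 0, 0.04, 0, 0, 0, 0, 0, 0, 0.05, 0, 0, 0, 0, 0, 0, 0.055, 0, 0, 0, 0, 0, 0.003, 0.055, 0, 0, 0, 0, 0, 0.006, 0.055, 0, 0, 0, 0, 0, 0.009, 0.055, 0, 0, 0, 0, 0, 0.012, 0.055, 0, 0, 0, 0, 0, 0.014, 0.055, 0, 0, 0, 0, 0, 0.016, 0.055, 0, 0, 0, 0, 0, 0.016, 0.055, 0, 0, 0, 0]'

```text
clock: 4.45
eef_pos: [585.5, 188.4, 164.2]
tcp_rot: [3.142, -0.001, 0.256]
contact_force: [0.2, 0.8, -1.2]
opening: -0.001
```

```bash
python3 - <<'E'
from h import *
f=pic("top","top_b",(150,110,250,230),5); s=sense(); print(s["eef_pos"],s["tcp_rot"],s["contact_force"])
tip=s["eef_pos"]-[0,0,73]; print("tip px",(proj(f,tip)-[150,110])*5)
E
```

```text
[585.37399476 188.61448689 164.11793316] [-3.14156767e+00 -3.55059940e-04  2.56465996e-01] [-0.3277574  -0.03461976 -0.05114752]
tip px [178.03505015 309.99503229]
```

View pics/top_b.png

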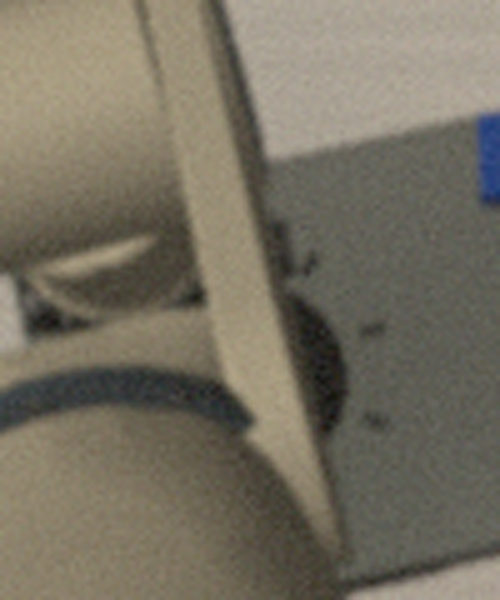

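Call:
drive_tool --targets '[0, 0.002, 0, 0, 0, 0, 0, 0, 0.004, 0, 0, 0, 0, 0, 0.0007, 0.0053, 0, 0, 0, 0.035, 0, 0.0013, 0.0067, 0, 0, 0, 0.07, 0, 0.0019, 0.0081, 0, 0, 0, 0.105, 0, 0.0024, 0.0095, 0, 0, 0, 0.14, 0, 0.0029, 0.0109, 0, 0, 0, 0.175, 0, 0.0033, 0.0123, 0, 0, 0, 0.21, 0, 0.0037, 0.0138, 0, 0, 0, 0.245, 0, 0.004, 0.0153, 0, 0, 0, 0.28, 0, 0.004, 0.0153, 0, 0, 0, 0.28, 0]'

```text
clock: 5.42
eef_pos: [593.0, 175.0, 163.9]
tcp_rot: [-3.141, 0.0, -0.025]
contact_force: [-0.1, 1.7, 0.4]
opening: 0.007
```

```bash
python3 - <<'E'
from h import *
f=pic("side","side_c",(170,100,280,190),6); s=sense(); print(s["eef_pos"],s["tcp_rot"],s["contact_force"],s["wrist_torque"])
tip=s["eef_pos"]-[0,0,73]; print("tip px",(proj(f,tip)-[170,100])*6)
c=np.array([554.8,155.7])
for k in range(0,101,20):
    a=.258-np.radians(k); print(k,[((proj(f,[*(c+r*np.array([np.cos(a),np.sin(a)])),112])-[170,100])*6).round() for r in (8,54)])
E
```

```text
[592.94202727 175.05244246 163.85629998] [-3.14148588e+00  1.66342271e-04 -2.27042887e-02] [-0.42579166  1.61068135  0.00606784] [0.24045778 0.10553166 0.01765909]
tip px [376.45651281 245.67472546]
0 [array([315., 253.]), array([413., 202.])]
20 [array([318., 257.]), array([436., 230.])]
40 [array([319., 262.]), array([443., 263.])]
60 [array([317., 267.]), array([432., 296.])]
80 [array([313., 271.]), array([404., 326.])]
100 [array([307., 274.]), array([362., 348.])]
```

View pics/side_c.png

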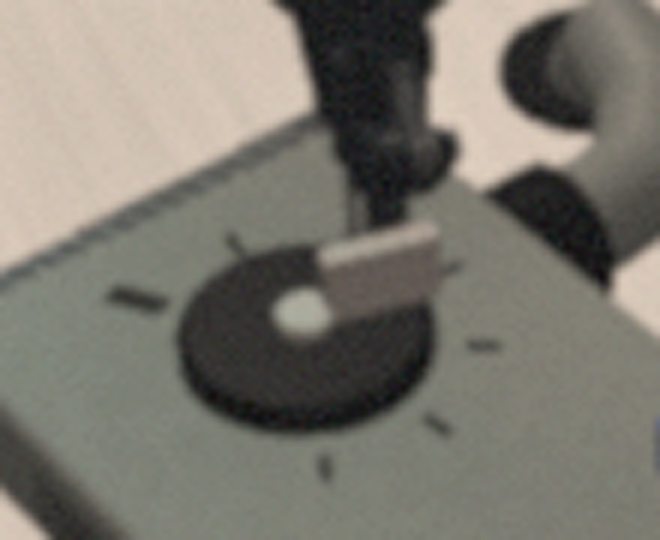

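Call:
drive_tool --targets '[0.0003, 0.0007, 0, 0, 0, 0.017, 0, 0.0007, 0.0013, 0, 0, 0, 0.035, 0, 0.001, 0.002, 0, 0, 0, 0.052, 0, 0.0013, 0.0027, 0, 0, 0, 0.07, 0, 0.0016, 0.0034, 0, 0, 0, 0.087, 0, 0.0019, 0.0041, 0, 0, 0, 0.105, 0, 0.0022, 0.0048, 0, 0, 0, 0.122, 0, 0.0024, 0.0055, 0, 0, 0, 0.14, 0, 0.0024, 0.0055, 0, 0, 0, 0.14, 0, 0.0024, 0.0055, 0, 0, 0, 0.14, 0]'

```text
clock: 6.3
eef_pos: [595.3, 169.4, 163.9]
tcp_rot: [3.142, 0.0, -0.163]
contact_force: [0.3, -0.3, -0.1]
opening: -0.001
```

```bash
cat >> h.py <<'E'
def bar():
    """bar angle (deg clockwise from speed 3) from the light top face of the bar in the side view"""
    f=grab_frame("side"); im=cv2.GaussianBlur(f["color"],(3,3),0); best=[]
    c=np.array([554.8,155.7])
    for k in range(-20,141,2):   # brightness read along each candidate ray on the bar-top plane, r 20..52
        a=.258-np.radians(k); uv=[proj(f,[*(c+r*np.array([np.cos(a),np.sin(a)])),112]) for r in np.arange(20,52,2)]
        v=[cv2.getRectSubPix(np.ascontiguousarray(im[:,:,2]),(1,1),tuple(map(float,u)))[0,0] for u in uv]
        best.append((float(np.mean(v)),k))
    best.sort(reverse=True); return best[:6]
E
python3 - <<'E'
from h import *
print(bar()); s=sense(); print(s["eef_pos"],s["tcp_rot"][2],s["contact_force"])
E
```

```text
[(107.375, 40), (107.1875, 38), (106.25, 42), (105.9375, 36), (101.5, 44), (100.75, 34)]
[595.28685591 169.48407364 163.88824443] -0.16305741365367243 [-0.7871738  -0.06134679  0.24039639]
```

Call:
drive_tool --targets '[0.0013, 0.0027, 0, 0, 0, 0.07, 0, 0.0024, 0.0055, 0, 0, 0, 0.14, 0, 0.0033, 0.0083, 0, 0, 0, 0.21, 0, 0.0037, 0.0098, 0, 0, 0, 0.245, 0, 0.004, 0.0113, 0, 0, 0, 0.28, 0, 0.0043, 0.0127, 0, 0, 0, 0.315, 0, 0.0045, 0.0142, 0, 0, 0, 0.35, 0, 0.0047, 0.0157, 0, 0, 0, 0.385, 0, 0.0048, 0.0172, 0, 0, 0, 0.42, 0, 0.0049, 0.0187, 0, 0, 0, 0.455, 0, 0.0049, 0.0202, 0, 0, 0, 0.49, 0, 0.0049, 0.0217, 0, 0, 0, 0.525, 0]'

```text
clock: 7.35
eef_pos: [596.7, 147.8, 163.9]
tcp_rot: [-3.141, 0.0, -0.69]
contact_force: [0.2, 2.2, -1.1]
opening: -0.001
```

```bash
python3 - <<'E'
from h import *
print(bar()); s=sense(); print(s["eef_pos"],s["tcp_rot"][2],s["contact_force"])
E
```

```text
[(105.3125, 54), (104.375, 56), (103.625, 52), (101.25, 58), (99.5, 50), (96.5, 60)]
[596.57320632 147.47618243 163.89939051] -0.692233489869817 [ 0.01914724  1.60630768 -0.17778836]
```

Bar at about 54–55°, as pushed. Eight to ten more degrees carry it over the crest.

Call:
drive_tool --targets '[0.0003, 0.0007, 0, 0, 0, 0.017, 0, 0.0007, 0.0013, 0, 0, 0, 0.035, 0, 0.001, 0.002, 0, 0, 0, 0.052, 0, 0.0013, 0.0027, 0, 0, 0, 0.07, 0, 0.0016, 0.0034, 0, 0, 0, 0.087, 0, 0.0019, 0.0041, 0, 0, 0, 0.105, 0, 0.0022, 0.0048, 0, 0, 0, 0.122, 0, 0.0024, 0.0055, 0, 0, 0, 0.14, 0, 0.0024, 0.0055, 0, 0, 0, 0.14, 0, 0.0024, 0.0055, 0, 0, 0, 0.14, 0]'

```text
clock: 8.23
eef_pos: [594.9, 141.4, 163.9]
tcp_rot: [3.142, -0.0, -0.828]
contact_force: [0.5, -0.4, 0.2]
opening: 0.001
```

```bash
python3 - <<'E'
from h import *
print(bar()); s=sense(); print(s["eef_pos"],s["tcp_rot"],s["contact_force"])
E
```

```text
[(108.8125, 80), (107.5625, 82), (107.375, 78), (103.8125, 84), (102.8125, 76), (98.25, 86)]
[594.93922979 141.4654874  163.88825228] [ 3.14159041e+00 -1.51381502e-05 -8.28075144e-01] [ 0.79220557  0.90548199 -0.15989146]
```

Call:
drive_tool --targets '[0, -0.004, 0, 0, 0, 0, 0, 0, -0.008, 0, 0, 0, 0, 0, 0, -0.008, -0.015, 0, 0, 0, 0, 0, -0.008, -0.035, 0, 0, 0, 0, 0, -0.008, -0.055, 0, 0, 0, 0, 0.01, 0.008, -0.07, 0, 0, 0, 0, 0.025, 0.03, -0.07, 0, 0, 0, 0, 0.045, 0.058, -0.07, 0, 0, 0, 0, 0.065, 0.088, -0.07, 0, 0, 0, 0, 0.083, 0.115, -0.07, 0, 0, 0, 0, 0.095, 0.132, -0.07, 0, 0, 0, 0, 0.095, 0.132, -0.06, 0, 0, 0, 0]'

```text
clock: 9.28
eef_pos: [562.4, -20.8, 225.4]
tcp_rot: [-3.14, -0.003, -0.831]
contact_force: [0.7, 0.7, 0.7]
opening: -0.002
```

Call:
drive_tool --targets '[0, 0, 0.01, 0, 0, 0, 0, 0, 0, 0.02, 0, 0, 0, 0, 0, 0, 0.025, 0, 0, 0, 0, 0, 0, 0.025, 0, 0, 0, 0]'

```text
clock: 9.62
eef_pos: [561.3, -16.6, 196.9]
tcp_rot: [3.14, 0.002, -0.827]
contact_force: [-0.1, -0.2, -1.5]
opening: -0.001
```

```bash
python3 - <<'E'
from h import *
print(bar()); f=pic("side","side_d",(180,110,320,240),5); s=sense(); print(s["eef_pos"],s["contact_force"])
tip=s["eef_pos"]-[0,0,73]; print("tip px",(proj(f,tip)-[180,110])*5)
E
```

```text
[(109.25, 80), (108.125, 82), (107.25, 78), (104.5, 84), (102.25, 76), (98.5625, 86)]
[561.94433248 -16.84166862 198.34044134] [ 0.25183968 -0.63529849  0.44902321]
tip px [366.33346996 399.80642143]
```

View pics/side_d.png

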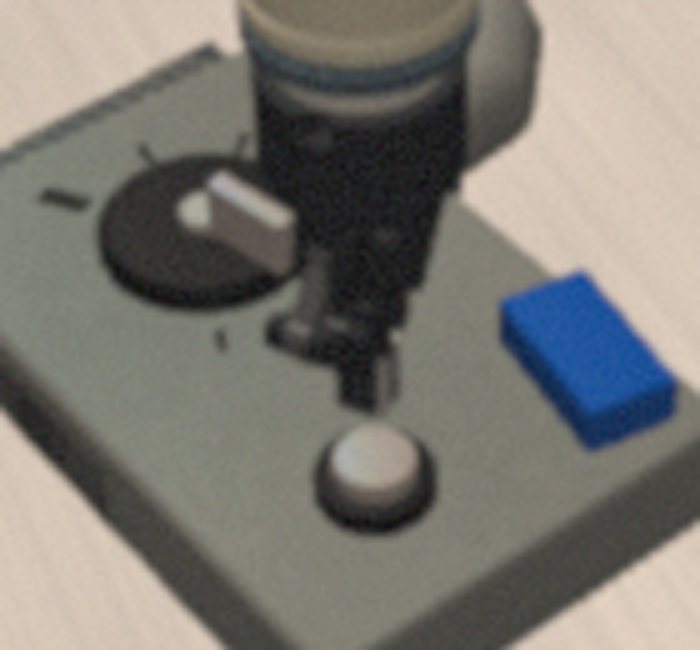

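Call:
drive_tool --targets '[0, 0, 0.01, 0, 0, 0, 0, 0, 0, 0.02, 0, 0, 0, 0, 0, 0, 0.026, 0, 0, 0, 0, 0, 0, 0.028, 0, 0, 0, 0, 0, 0, 0.029, 0, 0, 0, 0, 0, 0, 0.03, 0, 0, 0, 0, 0, 0, 0.031, 0, 0, 0, 0, 0, 0, 0.032, 0, 0, 0, 0, 0, 0, 0.033, 0, 0, 0, 0, 0, 0, 0.034, 0, 0, 0, 0, 0, 0, 0.034, 0, 0, 0, 0]'

```text
clock: 10.63
eef_pos: [561.9, -17.7, 164.8]
tcp_rot: [-3.142, -0.0, -0.828]
contact_force: [0.2, 0.4, -1.1]
opening: -0.004
```

Call:
drive_tool --targets '[0, 0, 0.001, 0, 0, 0, 0, 0, 0, 0.002, 0, 0, 0, 0, 0, 0, 0.003, 0, 0, 0, 0, 0, 0, 0.004, 0, 0, 0, 0, 0, 0, 0.004, 0, 0, 0, 0]'

```text
clock: 11.05
eef_pos: [562.0, -17.8, 160.9]
tcp_rot: [-3.142, -0.0, -0.828]
contact_force: [-0.8, 0.2, 3.7]
opening: -0.003
```

Contact: 3.7 N upward. The button has begun to go down.

Call:
drive_tool --targets '[0, 0, 0.001, 0, 0, 0, 0, 0, 0, 0.002, 0, 0, 0, 0, 0, 0, 0.003, 0, 0, 0, 0, 0, 0, 0.003, 0, 0, 0, 0]'

```text
clock: 11.38
eef_pos: [562.0, -17.7, 158.6]
tcp_rot: [-3.142, -0.0, -0.828]
contact_force: [-3.7, -0.7, 10.9]
opening: -0.002
```

Call:
drive_tool --targets '[0, 0, 0.001, 0, 0, 0, 0, 0, 0, 0.001, 0, 0, 0, 0, 0, 0, 0.001, 0, 0, 0, 0]'

```text
clock: 11.63
eef_pos: [562.1, -17.7, 158.4]
tcp_rot: [-3.141, -0.0, -0.828]
contact_force: [-6.9, -0.2, 21.1]
opening: 0.003
```

Call:
drive_tool --targets '[0, 0, -0.002, 0, 0, 0, 0, 0, 0, -0.006, 0, 0, 0, 0, 0, 0, -0.015, 0, 0, 0, 0, 0, 0, -0.03, 0, 0, 0, 0, 0, 0, -0.055, 0, 0, 0, 0, 0, 0, -0.08, 0, 0, 0, 0, 0, 0, -0.105, 0, 0, 0, 0, 0, 0, -0.12, 0, 0, 0, 0, 0, 0, -0.125, 0, 0, 0, 0, 0, 0, -0.125, 0, 0, 0, 0, 0, 0, -0.125, 0, 0, 0, 0]'

```text
clock: 12.55
eef_pos: [561.6, -17.7, 281.3]
tcp_rot: [3.141, 0.0, -0.828]
contact_force: [-0.8, -0.1, -0.9]
opening: 0.0
```

```bash
python3 - <<'E'
from h import *
print(bar()); f=pic("side","side_e",(150,100,380,300),3); s=sense(); print(s["clock"],s["eef_pos"],s["contact_force"])
a=cv2.imread("pics/side0.png"); b=f["color"]
for nm,lo,hi,box in (("blue",(100,120,40),(130,255,255),0),("green",(45,120,40),(80,255,255),0)):
    for im in (a,b):
        M=cv2.moments(cv2.inRange(cv2.cvtColor(im,cv2.COLOR_BGR2HSV),lo,hi),True); print(nm,round(M["m10"]/M["m00"],2),round(M["m01"]/M["m00"],2),M["m00"])
E
```

```text
[(109.4375, 80), (108.3125, 82), (107.875, 78), (104.75, 84), (103.1875, 76), (99.125, 86)]
12.65 [561.20889314 -17.69074475 280.45667944] [-0.27687061  0.61622824 -0.46515108]
blue 296.93 181.49 705.0
blue 296.91 181.47 705.0
green 285.83 277.5 616.0
green 285.86 277.48 616.0
```

View pics/side_e.png

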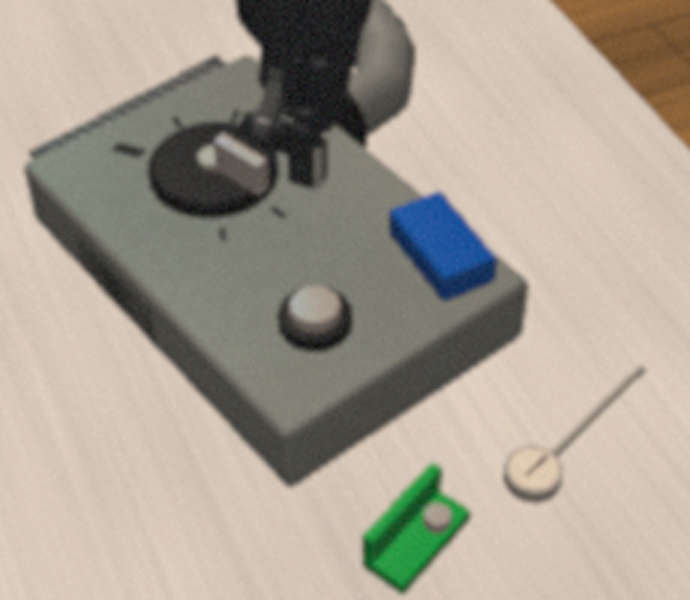

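The picture shows the bar pointing at the fifth small mark (bar tip about (265,175), mark at (279,212)). The button is up at (315,305), and the block, guide and thermometer have not moved. The arm is clear of everything.

```bash
python3 -c "
from rig import *
print(sign_off())"
```

```text
the job is handed in; nothing more can be done
None
```

The selector is at speed five and the start button has been pressed and released; the job is handed in at about 12.7 s of the 72 s allowed.

- **Selector:** It started at speed 3. I pushed the bar clockwise two clicks with the outside of the shut fingertips. Wrist force read about 2 N where I checked it during the pushes. The bar's angle measured 80° past speed 3, which is speed five, before the press and again after it.
- **Start button:** I pressed it straight down until it hit its stop. The finger sank only 0.2 mm more as the force rose from 11 to 21 N, well above the 5 N needed. The last picture shows the button up again.
- **Bystanders:** The wax block and bevel guide shifted less than 0.05 pixel. The thermometer looked unmoved in the last picture. I did not measure the file; the arm went nowhere near the bench around it.
- **Arm:** At hand-in it was about 115 mm above the button, touching nothing.

No check failed or disagreed with another.

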